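# Release the cam lock and push the sample carriage home

### The job

Without gripping anything, push the red cam lever round with the fingertips until it points straight forward along the slide, against its stop, so that the brass cam shows its low side to the carriage; only then push the carriage forward from behind, fully home against the white reader head. The sample vial must ride along upright in its pocket without being touched by the fingers, and the other glassware must stay where it stands.

Things in the scene. Friction and masses are not known exactly. Their poses are not given: they have to be found in the camera images.
- push_face (a point): Centre of the carriage's rear (pushing) face, a black plate 60 mm wide, 14 to 62 mm above the bench; this point is 40 mm above it. x axis forward (the way it slides), y left, z up. Free behind. Ahead lies the blue carriage, 80 mm long from this face, 60 mm wide, deck 50 mm above the bench; the vial stands 58 mm ahead of this face.
- carriage (a joint): Travel of the carriage along its straight slide (m): 0 fully back (where it starts), 0.060 fully home against the white reader head. It needs about 2 N and stays where it is left. With the cam not at its low side, the roller on the carriage's left side runs against the cam rim at about 0.024.
- pocket (a point): Centre of the floor of the square pocket (30 x 30 mm, 32 mm deep) in the carriage, 18 mm above the bench, 58 mm ahead of the push face.
- cam (a joint): Angle of cam and lever (rad), 0 to 2.7, growing anticlockwise from above. 0 = low point: lever straight forward, parallel to the slide, against a steel stop pin; the roller can pass. pi/2 = lever to the left; above that it points back. Starts between 1.4 and 2.5. Friction about 0.15 N m (about 3 N at the grip); stays where it is left.
- cam_axis (a point): Upright axis of the cam, 62 mm left of the slide's centre line; this point is 44 mm above the bench. The brass cam disc (56 mm diameter, set 12 mm off the axis, yellow dot at its high point) lies 14 to 30 mm above the bench. x axis points along the lever.
- lever_grip (a point): Centre of the lever's red upright grip, 55 mm from the cam axis, 58 mm above the bench. Grip 26 mm long (x, outward along the lever), 12 mm thick (y), 36 to 80 mm above the bench. The lever bar, 14 mm wide, is 32 to 40 mm above the bench. y is the side to which the angle grows: to reach the low point push on the +y face toward -y.
- fixture: Fixed fixture. Origin on the bench under the slide's centre line; x forward along the slide, y left. Aluminium plate 12 mm thick, x -114 to 86 mm, 90 mm wide; left wing with the cam, x -95 to 45 mm, to y 115 mm. White reader head with blue top, 33 x 64 mm, 88 mm high, at x 42 to 75 mm. Steel stop pins 8 mm thick, 43 mm high, at (11, 51) and (-70, 71) mm.
- sample_vial: Clear vial with white cap, 27 mm diameter, 61 mm high, standing loose in the carriage's pocket; its top is 79 mm above the bench. Origin at the centre of its underside.
- spare_vial: Clear vial with black cap, 27 mm diameter, 61 mm high, standing on the bench to the right of the fixture; leave alone. Origin at the centre of its underside.
- flask: Small glass conical flask, 51 mm diameter, 85 mm high, standing on the bench to the left of the fixture; leave alone. Origin at the centre of its underside.
- beaker: Small glass beaker, 46 mm diameter, 57 mm high, standing on the bench to the left of the fixture; leave alone. Origin at the centre of its underside.

How it is judged:
By the outcome, as a careful person would: the job done as asked, in the order asked, and still so for the second after the job is handed in, with the robot touching nothing.
It also fails if it takes over 54 s, if anything falls off the work surface, if the arm or the gripper's body presses on something with over 40 N, if the wrist force passes 120 N, or if a joint passes its speed limit or range.

### The arm

A 6-joint arm with a two-finger parallel gripper is mounted at the origin on a cart in front of the work surface, level with it; the furniture and walls round the work are solid. World frame = base frame: x ahead of the robot, y to its left, z up, the work surface at z = 0. Lengths are in m, angles in rad, forces in N, time in s.
With the tool pointing down it reaches from about 0.25 to 0.725 m from the base axis. Payload 4 kg.
Tool frame: the origin (TCP) lies on the centre line of the jaws, within the pads' length; the fingertips stand 8 mm ahead of it and the grasp point (between the pads) lies 11 mm behind it (ctrl.finger_overhang is the distance from the TCP to the fingertips, in m); z points along the fingers, y is the line along which they close (so a half turn about z gives the same grasp; the last joint's range is limited). The gripper opens to 85 mm and grips with 20 to 120 N. Pads are 22 mm wide; open, the fingers measure 114 mm over their backs; the gripper's body (76 mm by 85 mm) begins 54 mm behind the grasp point. The pads swing forward as they close: fully open they stand 13 mm farther back than shut.
Start: joints at [-1.108, 0.241, 0.005, 1.335, 0, 1.571], TCP at [0.223, -0.447, 0.2] pointing down, gripper open.
Joint ranges: [-2.72, 2.72], [-1.05, 1.87], [-1.09, 1.28], [-1.99, 2.15], [-1.42, 1.44], [-3.14, 3.14]. Speed limits (rad/s): [2.79, 2.79, 3.14, 3.14, 3.14, 3.14].

### API

Orientations are given as a unit quaternion [x, y, z, w].
In Python, from rig import ctrl, vision, order gives the robot as it stands. The module is installed in compiled form; this text tells all that it offers.
- The arm moves only by the tool arm_command, never from a script. Its argument "deltas" is text: rows parted by semicolons, each of 7 numbers parted by spaces: the turn, a rotation vector about the tool's x, y, z in degrees, then the shift along the tool's x, y, z in mm, then the finger opening in mm, from 0 to 85.4. A call has 1 to 12 rows; each row is the pose to reach, as a shift and turn from the pose commanded when the call began, along the tool's axes at that moment; what a row does not reach only later rows make up. A row lasts 1/10 s, in which the tool goes at most 50 mm and 8.59 degrees, less where a joint would pass 70% of its speed; a pose out of reach is approached as far as the arm can. A call with a gripper value outside its range is refused whole. The fingers move at their own pace and stop on an object; the grip force is fixed at half the most. Time passes only in rows, so rows that repeat a pose let the fingers close. It gives the time, the measured TCP pose, the force, the opening and the grip force at its end, in the units of the state.
- ctrl.sense(): the state, without advancing time (a new reading comes with each control period).
- vision.get_image(name): name is "scene" or "top"; returns the picture (384x512x3 uint8, red, green, blue); there is no depth.
- vision.camera_model(name): a dict with "fx", "fy", "cx", "cy" (pixels), "R" (3x3) and "t" (3): a world point X has camera coordinates R X + t. Camera axes: x right, y down, z forward; pixel columns grow to the right and rows downward; lengths in m; the calibration is good to about 2 mm. A picture is of the moment at which its call begins. camera_model takes no time and is no camera call.
- order.hand_in(): hands the job in; it is judged then, once.
The state is a dict: "time": time; "joints": joint angles; "joint_velocities": joint speeds; "effort": joint torques, N m; "tool_pos": TCP position; "orientation": TCP orientation; "wrist_force": force on the tool from outside, world axes, zero at the start; "moment": the same for the moment, N m; "grip_width": opening from 0.0 (shut) to 1.0 (fully open); "grip_force": force on a finger pad.
Only numpy, scipy, OpenCV 4.12 (cv2) and the standard library are available. Lean on these libraries where they do the work, as an engineer would, in place of code of your own. Each camera call takes 0.05 s, during which the arm holds its last target. There are 200 camera calls.

## Working session

There is one attempt and no reset: what is moved stays moved. The work goes in short steps, Python scripts to look and compute and a tool call to move; the robot and the scene stay as the last step left them, time stands still between calls to the robot, and variables do not carry over. Pictures are saved under pics/ and viewed, at most 10 in all, crops included, and the job is handed in when it is done.

Besides the shell and the picture viewer there is one more tool, called after "Call:" as name(argument=value, ...), one argument or row to a line, values as JSON. arm_command: Moves the arm, as the interface text tells. Its arguments: {"type":"object","properties":{"deltas":{"type":"string"}},"required":["deltas"]}

```bash
mkdir -p pics; python3 - <<'E'
from rig import ctrl,vision
import cv2,numpy as np
for n in("scene","top"):
    im=vision.get_image(n);cv2.imwrite(f"pics/{n}0.png",im[:,:,::-1])
    m=vision.camera_model(n);R=np.array(m["R"]);print(n,m["fx"],m["cx"],m["cy"],R.round(3).tolist(),(-R.T@np.array(m["t"])).round(3))
s=ctrl.sense();print(s["time"],s["tool_pos"],s["orientation"],ctrl.finger_overhang)
E
```

```text
scene 488.6815982271871 262.336347334545 194.06454836065353 [[-0.693, -0.721, 0.004], [-0.446, 0.423, -0.789], [0.567, -0.548, -0.615]] [-0.024  0.731  0.616]
top 493.9258926295335 258.80715212184384 184.36462454343535 [[0.02, -1.0, -0.017], [-0.995, -0.018, -0.095], [0.095, 0.019, -0.995]] [0.375 0.267 0.917]
0.1 [ 0.22295729 -0.44683405  0.19880018] [ 9.73345590e-01  2.29341364e-01 -2.12330579e-04 -9.25058624e-04] 0.008
```

View pics/top0.png

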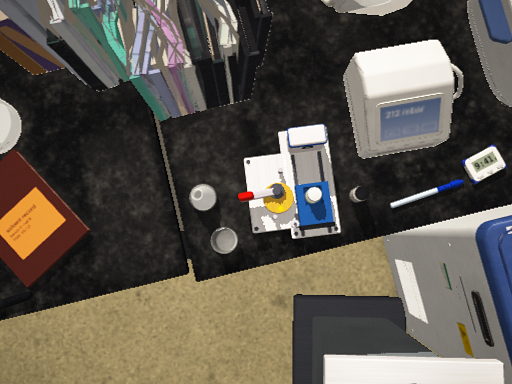

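View pics/scene0.png

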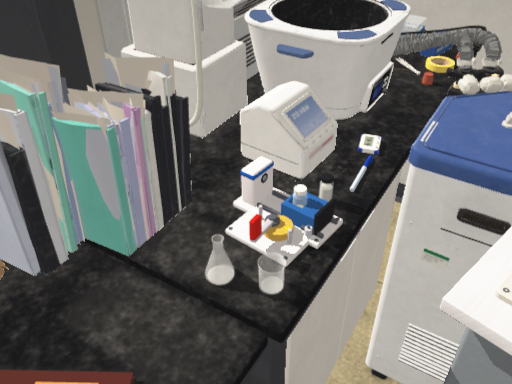

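Top view: fixture around (300,185), forward is image-up; red grip at (246,196), pointing left; vial cap (313,195), head (306,136); flask (203,197), beaker (224,240), spare vial (358,193). The scene view agrees. I'll enlarge the fixture.

```bash
cat > h.py <<'E'
from rig import ctrl,vision
import numpy as np,cv2
def ray(n,u,v,z):
    m=vision.camera_model(n);R=np.array(m["R"]);c=-R.T@np.array(m["t"])
    d=R.T@np.array([(u-m["cx"])/m["fx"],(v-m["cy"])/m["fy"],1]);return c+d*(z-c[2])/d[2]
def proj(n,X):
    m=vision.camera_model(n);p=np.array(m["R"])@X+np.array(m["t"]);return m["fx"]*p[0]/p[2]+m["cx"],m["fy"]*p[1]/p[2]+m["cy"]
E
python3 - <<'E'
import cv2
a=cv2.imread("pics/top0.png")[115:255,185:375];cv2.imwrite("pics/c1.png",cv2.resize(a,None,fx=4,fy=4,interpolation=cv2.INTER_CUBIC))
E
```

```text
(no output)
```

View pics/c1.png

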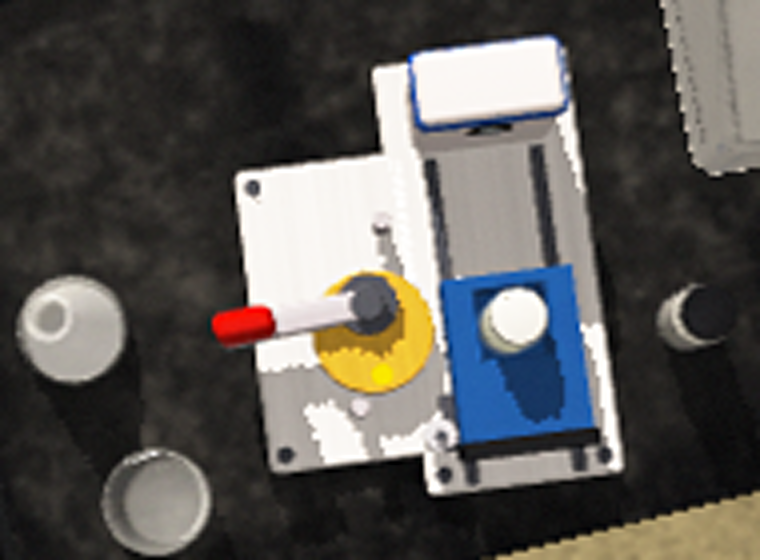

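The enlarged crop shows: plate corners at (237,172), (272,474), (430,495), (622,470), (374,68); deck front corners (442,281), (572,266); axis hub (370,297); grip (243,325); all crop pixels.

```bash
python3 - <<'E'
from h import *
P=lambda x,y,z:ray("top",185+(x+.5)/4-.5,115+(y+.5)/4-.5,z)[:2]
pix=[(237,172),(272,474),(430,495),(622,470),(374,68)];fx=np.array([(45,115),(-95,115),(-114,45),(-114,-45),(86,45)])/1000
W=np.array([P(*p,.012) for p in pix])
a=fx-fx.mean(0);b=W-W.mean(0);th=np.arctan2((a[:,0]*b[:,1]-a[:,1]*b[:,0]).sum(),(a*b).sum())
R=np.array([[np.cos(th),-np.sin(th)],[np.sin(th),np.cos(th)]]);o=W.mean(0)-R@fx.mean(0)
print("th",np.degrees(th),"o",o,"res mm",((W-o)@R-fx)*1e3)
F=lambda p:((p-o)@R*1e3).round(1)
for n,x,y,z in[("deckFL",442,281,.05),("deckFR",572,266,.05),("rearR",600,430,.062),("rearL",456,443,.062),("cap",514,314,.079),("hub",370,290,.05),("gripL",215,328,.08),("gripR",272,322,.08),("gripmid",243,320,.08),("flask",72,330,.03),("flaskneck",50,318,.085),("beaker",157,502,.03),("spare",705,315,.061),("headFL",412,58,.088),("stop",382,222,.043)]:
    p=P(x,y,z);print(n,p.round(4),F(p))
np.savez("f.npz",R=R,o=o)
s=ctrl.sense()
from scipy.spatial.transform import Rotation as Ro
print(Ro.from_quat(s["orientation"]).as_matrix().round(3))
E
```

```text
th 8.144120515254185 o [0.48211274 0.1941315 ] res mm [[-0.33847653 -0.95195537]
 [-0.3493084  -0.24886237]
 [ 0.46093058 -0.44141501]
 [ 1.06017216  1.57958851]
 [-0.83331781  0.06264425]]
deckFL [0.4576 0.22  ] [-20.6  29.1]
deckFR [0.4653 0.163 ] [-21.1 -28.4]
rearR [0.3933 0.152 ] [-93.9 -29.2]
rearL [0.3865 0.2138] [-91.9  33. ]
cap [0.4413 0.1909] [-40.8   2.6]
hub [0.4531 0.2516] [-20.6  61. ]
gripL [0.4329 0.3177] [-31.2 129.3]
gripR [0.4359 0.2935] [-31.6 105. ]
gripmid [0.4366 0.3059] [-29.3 117.1]
flask [0.4343 0.3852] [-20.3 195.9]
flaskneck [0.4355 0.3874] [-18.8 197.9]
beaker [0.3581 0.3448] [-101.5  166.7]
spare [0.4439 0.1068] [-50.2 -81.1]
headFL [0.549  0.2361] [72.2 32.1]
stop [0.4842 0.2467] [ 9.5 51.7]
[[ 0.895  0.446 -0.001]
 [ 0.446 -0.895  0.002]
 [ 0.    -0.002 -1.   ]]
```

```bash
python3 - <<'E'
from h import *
def tri(a,b):
    A=[];
    for n,p in(("top",a),("scene",b)):
        c=ray(n,*p,5.)*0+ (lambda m:-np.array(m["R"]).T@np.array(m["t"]))(vision.camera_model(n));d=ray(n,*p,-1.)-c;A.append((c,d/np.linalg.norm(d)))
    (c1,d1),(c2,d2)=A;s=np.linalg.lstsq(np.c_[d1,-d2],c2-c1,rcond=None)[0]
    p,q=c1+s[0]*d1,c2+s[1]*d2;return ((p+q)/2).round(3),np.linalg.norm(p-q).round(3)
for n,a,b in[("green",(447,278),(440,256)),("lidcorner",(478,228),(412,150)),("lidtopcorner",(490,222),(413,135)),("handle",(473,284),(458,211)),("device front left",(348,75),(242,110)),("device bot left",(362,157),(243,155)),("device screen lowR",(437,140),(337,130)),("dev screen upL",(382,100),(290,97))]:
    print(n,tri(a,b))
print(ctrl.sense()["joints"])
E
```

```text
green (array([ 0.277, -0.136, -0.205]), np.float64(0.007))
lidcorner (array([ 0.385, -0.097,  0.057]), np.float64(0.007))
lidtopcorner (array([ 0.395, -0.105,  0.086]), np.float64(0.007))
handle (array([ 0.275, -0.14 , -0.068]), np.float64(0.015))
device front left (array([0.631, 0.148, 0.145]), np.float64(0.013))
device bot left (array([0.54 , 0.157, 0.092]), np.float64(0.119))
device screen lowR (array([ 0.534, -0.025,  0.072]), np.float64(0.01))
dev screen upL (array([0.572, 0.092, 0.178]), np.float64(0.015))
[-1.10797953e+00  2.41343504e-01  3.86174896e-03  1.33521277e+00
  1.09941927e-05  1.57081099e+00]
```

Call:
arm_command(
  deltas="0 0 5 0 0 0 0;0 0 10 0 0 -20 0;0 0 10 0 0 -30 0",
)

```text
time: 0.4
tool_pos: [0.2233, -0.4475, 0.2302]
orientation: [0.99, 0.144, 0.0, 0.0]
wrist_force: [-0.1, 0.6, 0.3]
grip_width: 0.516
grip_force: 0.0
```

```bash
python3 - <<'E'
from h import *
from scipy.spatial.transform import Rotation as Ro
s=ctrl.sense();print(s["time"],s["tool_pos"],np.degrees(s["joints"]).round(1),s["grip_width"]);print(Ro.from_quat(s["orientation"]).as_matrix().round(3))
E
```

```text
0.4 [ 0.22325057 -0.4474822   0.23024437] [-63.5  13.2   4.   80.9   0.  100. ] 0.5160889865742309
[[ 0.959  0.284  0.   ]
 [ 0.284 -0.959 -0.   ]
 [ 0.     0.    -1.   ]]
```

Call:
arm_command(
  deltas="0 0 -8 20 -46 -30 0;0 0 -16 40 -92 -30 0;0 0 -24 60 -138 -30 0;0 0 -32 80 -184 -30 0;0 0 -40 100 -230 -30 0;0 0 -48 120 -276 -30 0;0 0 -56 140 -322 -30 0;0 0 -64 160 -368 -30 0;0 0 -72 180 -414 -30 0;0 0 -80 196 -460 -30 0;0 0 -88 196 -460 -30 0;0 0 -90 196 -460 -30 0",
)

```text
time: 1.6
tool_pos: [0.2801, 0.0518, 0.2597]
orientation: [0.593, 0.805, 0.0, 0.0]
wrist_force: [-0.0, -0.0, -0.1]
grip_width: 0.001
grip_force: 0.0
```

```bash
cat >> h.py <<'E'
from scipy.spatial.transform import Rotation as Ro
f=np.load("f.npz");FR,fo=f["R"],f["o"];TH=np.degrees(np.arctan2(FR[1,0],FR[0,0]))
def st():
    s=ctrl.sense();M=Ro.from_quat(s["orientation"]).as_matrix();hd=np.degrees(np.arctan2(M[1,0],M[0,0]))
    print(round(s["time"],2),"fix",((s["tool_pos"][:2]-fo)@FR*1e3).round(1),"z",round(s["tool_pos"][2]*1e3,1),"hd",hd.round(1),np.degrees(s["joints"]).round(0),np.round(s["wrist_force"],1));return s,M,hd
def delta(fx,fy,z,hdg,s,M,hd):
    "fixture mm, z mm, world heading -> row"
    w=np.r_[fo+FR@np.array([fx,fy])/1e3,z/1e3]
    return ((-(hdg-hd)+180)%360-180).round(1),((w-s["tool_pos"])@M*1e3).round(1)
AX=np.array([-22,62.])
def leverpose(a,c,r=55):
    "a deg fixture angle, clearance c mm"
    u=np.array([np.cos(np.radians(a)),np.sin(np.radians(a))]);n=np.array([-u[1],u[0]]);return (*(AX+r*u+(17+c)*n),a+TH+90)
E
python3 - <<'E'
from h import *
S=st();x,y,h=leverpose(99,13);print(x,y,h,delta(x,y,230,h,*S))
E
```

```text
1.6 fix [-220.1 -112.2] z 259.7 hd 107.3 [ 10. -12. -17.  85.   0.  83.] [-0.  -0.  -0.1]
-60.23454579506683 111.62982478152566 197.1441205152542 (np.float64(-89.9), array([195.6, 193.4,  29.8]))
```

Call:
arm_command(
  deltas="0 0 -8 20 20 0 0;0 0 -16 50 50 0 0;0 0 -24 80 80 5 0;0 0 -32 110 110 10 0;0 0 -40 140 140 15 0;0 0 -48 165 164 20 0;0 0 -56 185 184 25 0;0 0 -64 196 193 30 0;0 0 -72 196 193 40 0;0 0 -80 196 193 50 0;0 0 -88 196 193 60 0;0 0 -90 196 193 70 0",
)

```text
time: 2.8
tool_pos: [0.4096, 0.2922, 0.189]
orientation: [-0.146, 0.989, -0.0, -0.0]
wrist_force: [-1.1, 0.5, -0.6]
grip_width: -0.001
grip_force: 0.0
```

```bash
python3 - <<'E'
from h import *
S=st();x,y,h=leverpose(99,13);print(delta(x,y,60,h,*S))
im=vision.get_image("top")[95:255,165:375];cv2.imwrite("pics/c2.png",cv2.resize(im[:,:,::-1],None,fx=3.5,fy=3.5,interpolation=cv2.INTER_CUBIC))
E
```

```text
2.8 fix [-57.9 107.3] z 189.0 hd -163.2 [36. 14. -0. 75.  0. 19.] [-1.1  0.5 -0.6]
(np.float64(-0.3), array([  1.6,   4.6, 129. ]))
```

View pics/c2.png

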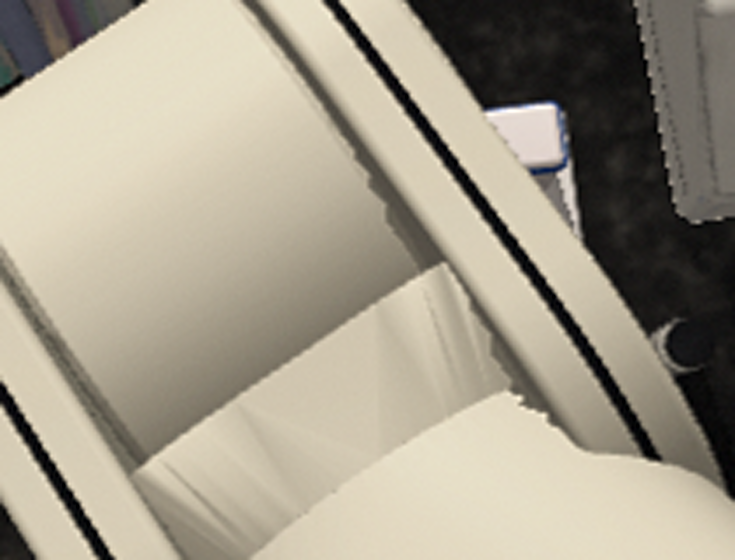

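The arm hides the fixture from the top camera; only the head (530,135) and spare vial (690,345) show. I'll rely on force and pose, and descend.

Call:
arm_command(
  deltas="0 0 0 0 0 25 0;0 0 0 0 0 50 0;0 0 0 0 0 75 0;0 0 0 0 0 100 0;0 0 0 0 0 120 0;0 0 0 0 0 130 0;0 0 0 0 0 130 0",
)

```text
time: 3.55
tool_pos: [0.4088, 0.2915, 0.0584]
orientation: [-0.144, 0.99, -0.001, -0.001]
wrist_force: [0.2, -0.3, 0.6]
grip_width: 0.0
grip_force: 0.0
```

```bash
python3 - <<'E'
from h import *
S=st()
for a,c in[(99,13),(99,5),(97,0),(92,0),(87,0),(82,0),(76,0),(70,0),(64,0),(58,0),(52,0),(46,0)]:
    x,y,h=leverpose(a,c);print(a,delta(x,y,60,h,*S))
im=vision.get_image("scene")[130:310,180:380];cv2.imwrite("pics/c3.png",cv2.resize(im[:,:,::-1],None,fx=3.3,fy=3.3,interpolation=cv2.INTER_CUBIC))
E
```

```text
3.55 fix [-58.8 106.7] z 58.4 hd -163.5 [ 35.  20. -13.  57.  -0.  19.] [ 0.2 -0.3  0.6]
99 (np.float64(-0.6), array([ 0.7,  5. , -1.6]))
99 (np.float64(-0.6), array([-7.3,  5.1, -1.6]))
97 (np.float64(1.4), array([-14.2,   5.8,  -1.6]))
92 (np.float64(6.4), array([-19.1,   6.9,  -1.6]))
87 (np.float64(11.4), array([-24.1,   7.6,  -1.6]))
82 (np.float64(16.4), array([-29.1,   7.9,  -1.6]))
76 (np.float64(22.4), array([-35.1,   7.7,  -1.7]))
70 (np.float64(28.4), array([-41.1,   6.8,  -1.7]))
64 (np.float64(34.4), array([-46.9,   5.3,  -1.7]))
58 (np.float64(40.4), array([-52.6,   3.3,  -1.7]))
52 (np.float64(46.4), array([-58. ,   0.6,  -1.7]))
46 (np.float64(52.4), array([-63.1,  -2.6,  -1.7]))
```

View pics/c3.png

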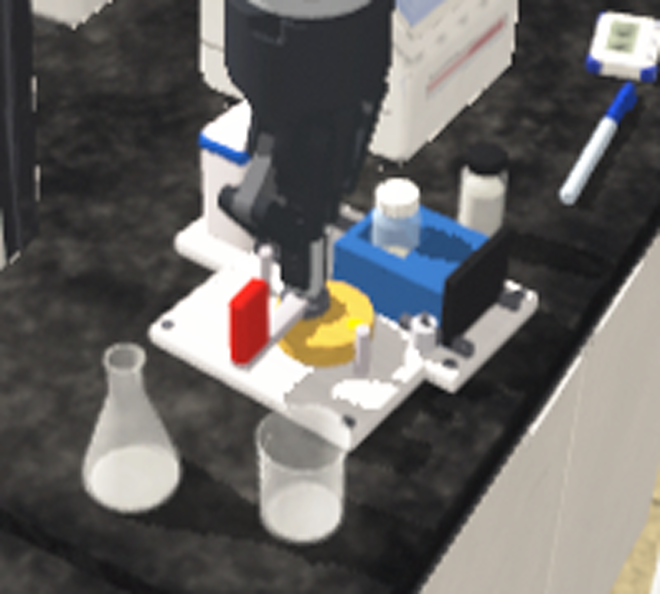

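The picture shows the fingertips near crop (300,290), by the hub and beyond the lever – not where I expected. I'll check the projection.

```bash
python3 - <<'E'
from h import *
c=lambda X:tuple(np.round((np.array(proj("scene",np.array(X)))-[180,130])*3.3,0))
s=ctrl.sense();p=s["tool_pos"];print("tcp",c(p),"tip",c(p-[0,0,.008]),"up",c(p+[0,0,.1]))
for n,x,y,z in[("hub",-22,62,44),("grip",-30,117,80),("cap",-40,0,79),("pinrear",-70,71,43),("pinfront",11,51,43),("wing",45,115,12),("wingrear",-95,115,12),("plate",-114,45,12)]:print(n,c([*(fo+FR@np.array([x,y])/1e3),z/1e3]))
E
```

```text
tcp (np.float64(300.0), np.float64(327.0)) tip (np.float64(300.0), np.float64(339.0)) up (np.float64(303.0), np.float64(171.0))
hub (np.float64(297.0), np.float64(278.0))
grip (np.float64(245.0), np.float64(285.0))
cap (np.float64(392.0), np.float64(185.0))
pinrear (np.float64(359.0), np.float64(324.0))
pinfront (np.float64(262.0), np.float64(246.0))
wing (np.float64(144.0), np.float64(321.0))
wingrear (np.float64(346.0), np.float64(433.0))
plate (np.float64(451.0), np.float64(375.0))
```

```bash
python3 - <<'E'
from h import *
im=vision.get_image("scene")[170:250,230:310].copy();im=cv2.resize(im[:,:,::-1],None,fx=7,fy=7,interpolation=cv2.INTER_CUBIC)
p=ctrl.sense()["tool_pos"]
for z in(0,-.008,.02,.05):
    q=(np.array(proj("scene",p+[0,0,z]))-[230,170]+.5)*7;cv2.drawMarker(im,tuple(int(v) for v in q),(255,0,255),0,10,1)
cv2.imwrite("pics/c4.png",im)
E
```

```text
(no output)
```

View pics/c4.png

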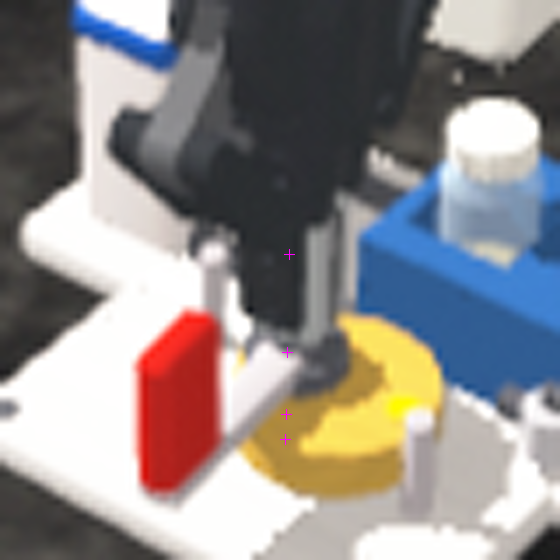

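The fingertips end at crop (300,345), about 25 mm higher than the (285,438) expected from the tool pose. The grip (180,330) and pins match their projections. I'll lower a bit and look again.

Call:
arm_command(
  deltas="0 0 0 0 2 8 0;0 0 0 0 4 15 0;0 0 0 0 4 15 0;0 0 0 0 4 15 0",
)

```text
time: 4.05
tool_pos: [0.4083, 0.296, 0.0445]
orientation: [-0.144, 0.99, -0.0, -0.0]
wrist_force: [0.9, -0.8, 0.3]
grip_width: -0.004
grip_force: 0.0
```

```bash
python3 - <<'E'
from h import *
st()
im=vision.get_image("scene")[150:250,220:320].copy();im=cv2.resize(im[:,:,::-1],None,fx=6,fy=6,interpolation=cv2.INTER_CUBIC)
p=ctrl.sense()["tool_pos"]
for z in(0,-.008,.02,.065):
    q=(np.array(proj("scene",p+[0,0,z]))-[220,150]+.5)*6;cv2.drawMarker(im,tuple(int(v) for v in q),(255,0,255),0,10,1)
cv2.imwrite("pics/c5.png",im)
E
```

```text
4.05 fix [-58.6 111.2] z 44.5 hd -163.5 [ 36.  21. -14.  55.  -0.  19.] [ 0.9 -0.8  0.3]
```

View pics/c5.png

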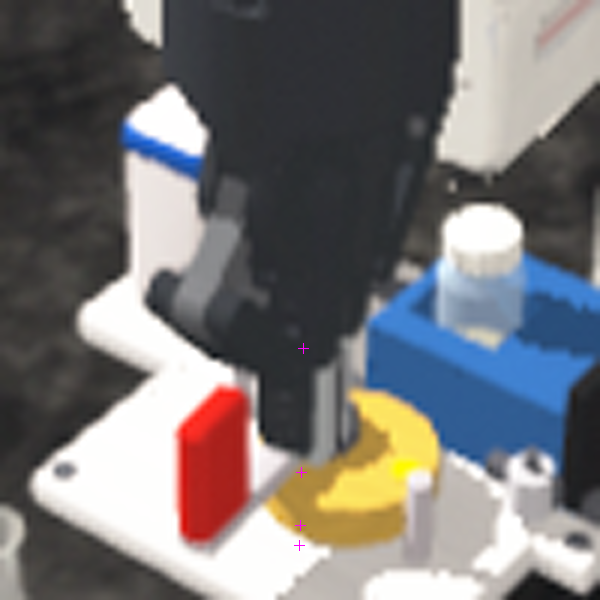

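Fingertips at (300,458), still ~25 mm above the nominal tip, i.e. about z 68 mm: the grip (210,400) would be engaged only at the top. Going 10 mm lower is safe under either reading (no disc or pin underneath), so I plan the sweep at z = 35.

```bash
python3 - <<'E'
from h import *
S=st()
for a,c in[(99,13),(99,7),(99,2),(95,0),(90,0),(85,0),(80,0),(75,0),(70,0),(65,0),(60,0),(55,0)]:
    x,y,h=leverpose(a,c);print(a,delta(x,y,35,h,*S))
E
```

```text
4.1 fix [-58.4 111.3] z 44.7 hd -163.5 [ 36.  21. -14.  55.  -0.  19.] [0.1 0.2 0.3]
99 (np.float64(-0.6), array([1.8, 0.6, 9.7]))
99 (np.float64(-0.6), array([-4.2,  0.7,  9.7]))
99 (np.float64(-0.6), array([-9.2,  0.7,  9.7]))
95 (np.float64(3.4), array([-15.1,   1.9,   9.7]))
90 (np.float64(8.4), array([-20. ,   2.8,   9.7]))
85 (np.float64(13.4), array([-25. ,   3.4,   9.7]))
80 (np.float64(18.4), array([-30. ,   3.5,   9.7]))
75 (np.float64(23.4), array([-35. ,   3.2,   9.7]))
70 (np.float64(28.4), array([-40. ,   2.4,   9.7]))
65 (np.float64(33.4), array([-44.9,   1.2,   9.7]))
60 (np.float64(38.4), array([-49.7,  -0.4,   9.7]))
55 (np.float64(43.4), array([-54.2,  -2.4,   9.7]))
```

Call:
arm_command(
  deltas="0 0 0 0 0 5 0;0 0 0 0 1 10 0;0 0 0 -5 1 10 0;0 0 0 -10 1 10 0;0 0 3 -15 2 10 0;0 0 8 -20 3 10 0;0 0 13 -25 3 10 0;0 0 18 -30 3 10 0;0 0 23 -35 3 10 0;0 0 28 -40 2 10 0;0 0 33 -45 1 10 0;0 0 38 -50 0 10 0",
)

```text
time: 5.3
tool_pos: [0.4552, 0.3096, 0.034]
orientation: [0.188, 0.982, -0.001, -0.002]
wrist_force: [-3.0, -0.4, 1.6]
grip_width: 0.002
grip_force: 1.5
```

```bash
python3 - <<'E'
from h import *
S=st()
im=vision.get_image("scene")[130:250,200:320].copy();hsv=cv2.cvtColor(im,cv2.COLOR_RGB2HSV)
m=cv2.inRange(hsv,(0,150,80),(8,255,255))|cv2.inRange(hsv,(172,150,80),(180,255,255))
v,u=np.nonzero(m);print("red",len(u),u.mean()+200,v.mean()+130,"pred")
for a in(99,90,80,70,60,50,30,0):
    X=AX+55*np.array([np.cos(np.radians(a)),np.sin(np.radians(a))]);print(a,np.round(proj("scene",np.r_[fo+FR@X/1e3,.058]),1))
for a in(58,50,42,34,26,18,10,4,0,-3,-5):
    x,y,h=leverpose(a,0);print(a,delta(x,y,35,h,*S))
im=cv2.resize(im[:,:,::-1],None,fx=5,fy=5,interpolation=cv2.INTER_CUBIC);cv2.imwrite("pics/c6.png",im)
E
```

```text
5.3 fix [-10.3 118.1] z 34.0 hd 158.3 [34. 27. -7. 57.  0. 56.] [-3.  -0.4  1.6]
red 96 239.29166666666666 220.15625 pred
99 [254.9 226. ]
90 [250.8 224.1]
80 [246.8 221.6]
70 [243.6 218.7]
60 [241.3 215.5]
50 [239.9 212.2]
30 [239.9 205.4]
0 [246.4 196.4]
58 (np.float64(2.2), array([-2.9,  1.1, -1. ]))
50 (np.float64(10.2), array([-10.7,   2.6,  -1. ]))
42 (np.float64(18.2), array([-18.8,   3. ,  -1. ]))
34 (np.float64(26.2), array([-26.8,   2.3,  -1. ]))
26 (np.float64(34.2), array([-34.6,   0.5,  -1.1]))
18 (np.float64(42.2), array([-42.1,  -2.3,  -1.1]))
10 (np.float64(50.2), array([-49.1,  -6.2,  -1.1]))
4 (np.float64(56.2), array([-54. ,  -9.8,  -1.1]))
0 (np.float64(60.2), array([-57. , -12.4,  -1.1]))
-3 (np.float64(63.2), array([-59.2, -14.5,  -1.1]))
-5 (np.float64(65.2), array([-60.5, -16. ,  -1.1]))
```

View pics/c6.png

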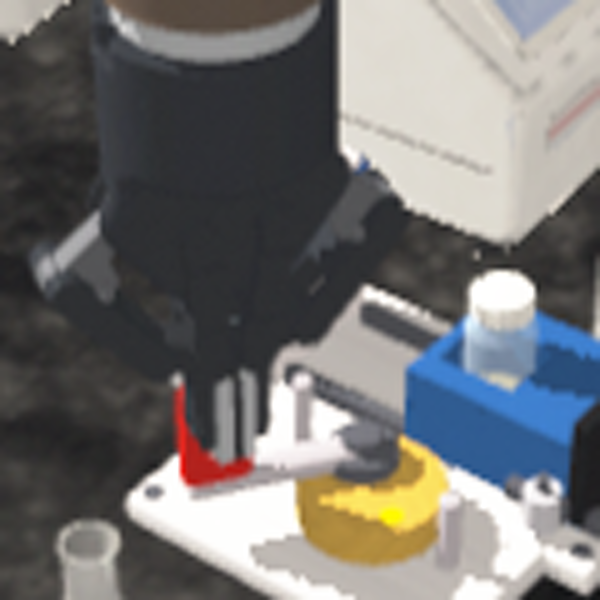

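The lever is moving: the fingers lie flat against the grip (red at (200,460)), with tips just above the bar. I'll keep sweeping.

Call:
arm_command(
  deltas="0 0 3 -3 1 0 0;0 0 10 -11 3 0 0;0 0 18 -19 3 0 0;0 0 26 -27 2 0 0;0 0 34 -35 1 0 0;0 0 42 -42 -2 0 0;0 0 48 -47 -5 0 0;0 0 54 -52 -8 0 0;0 0 57 -54 -10 0 0;0 0 60 -57 -12 0 0;0 0 60 -57 -12 0 0",
)

```text
time: 6.45
tool_pos: [0.5054, 0.2784, 0.0345]
orientation: [0.652, 0.758, 0.0, -0.0]
wrist_force: [-0.7, 1.1, -0.6]
grip_width: 0.001
grip_force: 0.6
```

```bash
python3 - <<'E'
from h import *
S=st()
for a in(0,-1,-2,-3,-5):
    x,y,h=leverpose(a,0);print(a,delta(x,y,35,leverpose(0,0)[2],*S))
E
```

```text
6.45 fix [35.  80.1] z 34.5 hd 98.6 [ 29.  29.  -3.  58.   0. 110.] [-0.7  1.1 -0.6]
0 (np.float64(0.4), array([-1.1, -2. , -0.5]))
-1 (np.float64(0.4), array([-2. , -1.7, -0.5]))
-2 (np.float64(0.4), array([-3. , -1.4, -0.5]))
-3 (np.float64(0.4), array([-4. , -1.2, -0.5]))
-5 (np.float64(0.4), array([-5.9, -0.8, -0.5]))
```

Call:
arm_command(
  deltas="0 0 0 -1 0 0 0;0 0 0 -2 0 0 0;0 0 0 -3 0 0 0;0 0 0 -4 0 0 0;0 0 0 -4 0 0 0",
)

```text
time: 6.95
tool_pos: [0.5054, 0.2784, 0.0347]
orientation: [0.651, 0.759, 0.003, -0.003]
wrist_force: [-1.7, 11.0, -4.2]
grip_width: 0.003
grip_force: 5.5
```

Call:
arm_command(
  deltas="0 0 0 8 0 0 0;0 0 0 20 0 0 0;0 0 0 25 0 -20 0;0 0 0 25 0 -50 0;0 0 0 25 0 -80 0;0 0 0 25 0 -105 0;0 0 0 25 0 -115 0;0 0 0 25 0 -115 0",
)

```text
time: 7.75
tool_pos: [0.5032, 0.2996, 0.1513]
orientation: [0.653, 0.758, 0.002, 0.001]
wrist_force: [0.9, 0.6, 0.0]
grip_width: -0.0
grip_force: 0.0
```

```bash
python3 - <<'E'
from h import *
S=st()
print(delta(-128,0,150,90+TH,*S))
im=vision.get_image("scene")[130:270,200:360].copy();hsv=cv2.cvtColor(im,cv2.COLOR_RGB2HSV)
m=cv2.inRange(hsv,(0,150,80),(8,255,255))|cv2.inRange(hsv,(172,150,80),(180,255,255))
v,u=np.nonzero(m);print("red",len(u),u.mean()+200,v.mean()+130)
im=cv2.resize(im[:,:,::-1],None,fx=4.2,fy=4.2,interpolation=cv2.INTER_CUBIC);cv2.imwrite("pics/c7.png",im)
E
```

```text
7.75 fix [ 35.8 101.4] z 151.3 hd 98.5 [ 31.  25.   9.  74.  -0. 112.] [0.9 0.6 0. ]
(np.float64(0.4), array([-100.3, -164.5,    0.6]))
red 244 248.1844262295082 197.422131147541
```

View pics/c7.png

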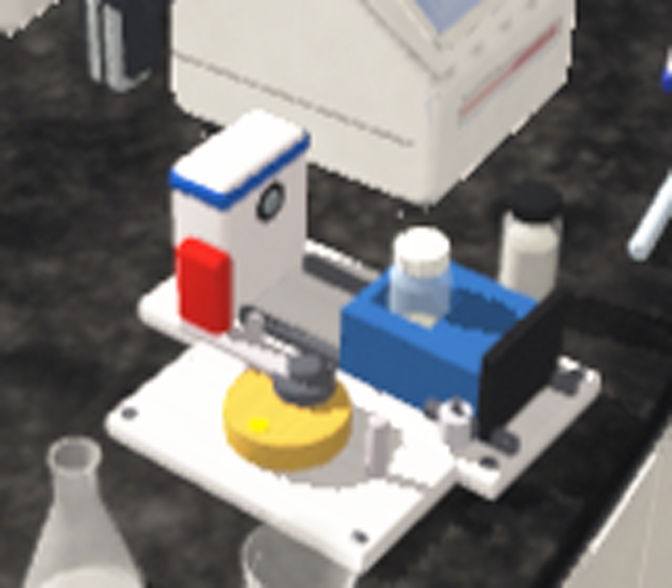

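The lever points straight forward against its pin (grip (205,285), dot (260,427) away from the carriage); carriage, vial and glassware are undisturbed. Next I go behind the carriage, with the gripper turned so its knuckles are sideways.

Call:
arm_command(
  deltas="0 0 -8 -10 -15 0 0;0 0 -16 -20 -32 0 0;0 0 -24 -30 -48 0 0;0 0 -32 -40 -65 0 0;0 0 -40 -50 -82 0 0;0 0 -48 -60 -98 0 0;0 0 -56 -70 -115 0 0;0 0 -64 -80 -131 0 0;0 0 -72 -90 -148 0 0;0 0 -80 -98 -160 0 0;0 0 -88 -100 -164 0 0;0 0 -90 -100 -164 0 0",
)

```text
time: 9.0
tool_pos: [0.3526, 0.1744, 0.1478]
orientation: [-0.076, 0.997, -0.001, -0.002]
wrist_force: [0.1, 0.2, 0.1]
grip_width: -0.001
grip_force: 0.0
```

```bash
python3 - <<'E'
from h import *
S=st();print(delta(-128,0,26,180+TH,*S))
E
```

```text
9.0 fix [-131.    -1.2] z 147.8 hd -171.3 [ 26.   4. -20.  67.  -0.  18.] [0.1 0.2 0.1]
(np.float64(0.5), array([ -3.4,   1.3, 121.8]))
```

Call:
arm_command(
  deltas="0 0 0 0 1 25 0;0 0 0 0 1 50 0;0 0 0 0 1 75 0;0 0 0 0 1 100 0;0 0 0 0 1 115 0;0 0 0 0 1 122 0;0 0 0 0 1 122 0;0 0 0 0 1 122 0",
)

```text
time: 9.8
tool_pos: [0.3545, 0.1767, 0.0276]
orientation: [-0.074, 0.997, -0.0, -0.0]
wrist_force: [0.3, -0.4, 1.1]
grip_width: 0.0
grip_force: 0.0
```

```bash
python3 - <<'E'
from h import *
S=st();print(delta(-109,0,26,180+TH,*S),delta(-49,0,26,180+TH,*S))
im=vision.get_image("scene")[130:270,220:380].copy()
im=cv2.resize(im[:,:,::-1],None,fx=4.2,fy=4.2,interpolation=cv2.INTER_CUBIC);cv2.imwrite("pics/c8.png",im)
E
```

```text
9.8 fix [-128.8    0.8] z 27.6 hd -171.5 [ 26.  12. -31.  47.  -0.  18.] [ 0.3 -0.4  1.1]
(np.float64(0.4), array([-19.8,  -0.9,   1.6])) (np.float64(0.4), array([-79.8,  -1.3,   1.6]))
```

View pics/c8.png

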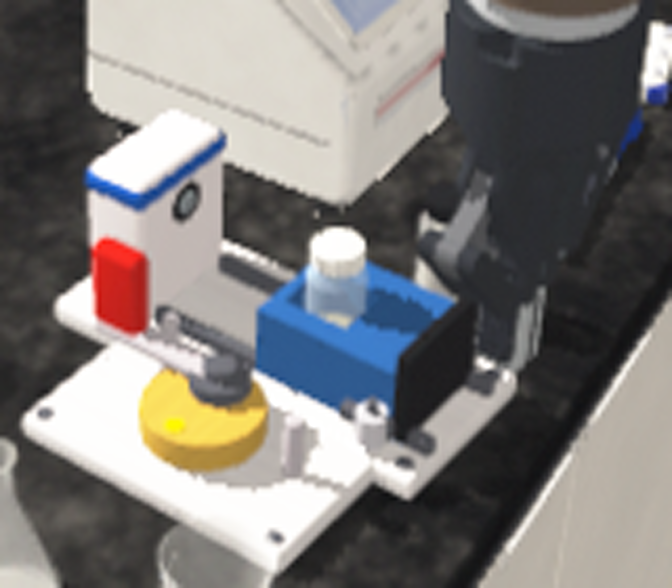

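The fingers stand behind the black plate ((430,370) in the crop), tips at about (515,365), well below its top edge. I'll push gently.

Call:
arm_command(
  deltas="0 0 0 -6 -1 0 0;0 0 0 -12 -1 0 0;0 0 0 -16 -1 0 0;0 0 0 -19 -1 0 0;0 0 0 -22 -1 0 0;0 0 0 -25 -1 0 0;0 0 0 -28 -1 0 0;0 0 0 -31 -1 0 0;0 0 0 -35 -1 0 0;0 0 0 -39 -1 0 0;0 0 0 -43 -1 0 0;0 0 0 -46 -1 0 0",
)

```text
time: 11.05
tool_pos: [0.4005, 0.1827, 0.0279]
orientation: [-0.074, 0.997, 0.0, 0.0]
wrist_force: [-2.6, 0.4, 4.8]
grip_width: -0.003
grip_force: 2.7
```

```bash
cat > d.py <<'E'
from h import *
S=st();print(delta(-49,0,26,180+TH,*S))
im=vision.get_image("scene");h=cv2.cvtColor(im,cv2.COLOR_RGB2HSV)
m=cv2.inRange(h,(100,150,60),(120,255,255));m[:190]=0;m[250:]=0;m[:,:250]=0;m[:,345:]=0
v,u=np.nonzero(m);print("blue",len(u),u.min(),u.mean().round(1),v.mean().round(1))
for d in(0,.02,.03,.04,.06):
    print(d,"deck front-left",np.round(proj("scene",np.r_[fo+FR@np.array([-.018+d,.03]),.05]),1),"cap",np.round(proj("scene",np.r_[fo+FR@np.array([-.04+d,0]),.079]),1))
w=cv2.inRange(h,(0,0,215),(180,40,255));w[:178]=0;w[205:]=0
n,_,s,c=cv2.connectedComponentsWithStats(w);print([(s[i,4],c[i].round(1).tolist()) for i in range(1,n) if 30<s[i,4]<500])
E
python3 d.py
```

```text
11.05 fix [-82.4   0.2] z 27.9 hd -171.5 [ 25.  16. -24.  49.   0.  16.] [-2.6  0.4  4.8]
(np.float64(0.4), array([-33.4,  -0.4,   1.9]))
blue 770 269 288.6 204.6
0 deck front-left [278.9 202. ] cap [298.7 186.2]
0.02 deck front-left [270.3 197.8] cap [289.8 182.1]
0.03 deck front-left [266.  195.7] cap [285.4 180.2]
0.04 deck front-left [261.8 193.7] cap [281.1 178.2]
0.06 deck front-left [253.6 189.7] cap [272.5 174.3]
[(np.int32(85), [246.7, 182.4]), (np.int32(89), [286.6, 182.9]), (np.int32(37), [353.9, 183.2]), (np.int32(158), [406.8, 190.8]), (np.int32(52), [238.1, 201.0])]
```

Call:
arm_command(
  deltas="0 0 0 -3 0 0 0;0 0 0 -6 0 0 0;0 0 0 -10 0 0 0;0 0 0 -14 0 0 0;0 0 0 -18 0 0 0;0 0 0 -22 0 0 0;0 0 0 -25 0 0 0;0 0 0 -27 0 0 0;0 0 0 -29 0 0 0;0 0 0 -31 0 0 0;0 0 0 -32 0 0 0;0 0 0 -33 0 0 0",
)

```text
time: 12.3
tool_pos: [0.4314, 0.1872, 0.0278]
orientation: [-0.074, 0.997, 0.0, -0.001]
wrist_force: [-6.2, 0.0, 8.6]
grip_width: -0.001
grip_force: 5.8
```

```bash
python3 d.py
```

```text
12.3 fix [-51.2   0.3] z 27.8 hd -171.5 [ 23.  19. -20.  51.   0.  15.] [-6.2  0.   8.6]
(np.float64(0.4), array([-2.2, -0.4,  1.7]))
blue 615 256 274.0 199.9
0 deck front-left [278.9 202. ] cap [298.7 186.2]
0.02 deck front-left [270.3 197.8] cap [289.8 182.1]
0.03 deck front-left [266.  195.7] cap [285.4 180.2]
0.04 deck front-left [261.8 193.7] cap [281.1 178.2]
0.06 deck front-left [253.6 189.7] cap [272.5 174.3]
[(np.int32(86), [246.8, 182.5]), (np.int32(39), [271.4, 179.7]), (np.int32(38), [354.0, 183.1]), (np.int32(162), [406.8, 190.8]), (np.int32(44), [322.4, 188.0]), (np.int32(52), [238.1, 201.0])]
```

Nearly home; press on until it stalls.

Call:
arm_command(
  deltas="0 0 0 -1 0 0 0;0 0 0 -2 0 0 0;0 0 0 -3 0 0 0;0 0 0 -4 0 0 0;0 0 0 -4 0 0 0;0 0 0 -4 0 0 0",
)

```text
time: 12.95
tool_pos: [0.4315, 0.1873, 0.0276]
orientation: [-0.075, 0.997, -0.0, -0.005]
wrist_force: [-13.7, -1.1, 16.5]
grip_width: -0.0
grip_force: 10.6
```

```bash
python3 d.py | head -2
```

```text
12.95 fix [-51.1   0.4] z 27.6 hd -171.4 [ 23.  20. -20.  51.   0.  15.] [-13.7  -1.1  16.5]
(np.float64(0.4), array([-2.1, -0.4,  1.6]))
```

Call:
arm_command(
  deltas="0 0 0 4 0 0 0;0 0 0 12 0 0 0;0 0 0 30 0 0 0;0 0 0 50 0 0 0;0 0 0 70 0 -15 0;0 0 0 80 0 -50 0;0 0 0 80 0 -90 0;0 0 0 80 20 -120 0;0 0 0 90 60 -130 0;0 0 0 110 100 -130 0;0 0 0 130 140 -130 0;0 0 0 130 140 -130 0",
)

```text
time: 14.2
tool_pos: [0.285, 0.3108, 0.1574]
orientation: [-0.078, 0.997, 0.001, -0.0]
wrist_force: [0.4, 0.6, -0.3]
grip_width: -0.0
grip_force: 0.0
```

```bash
python3 - <<'E'
from h import *
st()
b=vision.get_image("top");cv2.imwrite("pics/top1.png",b[:,:,::-1]);a=cv2.imread("pics/top0.png")[:,:,::-1]
F=lambda p:((p[:2]-fo)@FR*1e3).round(1)
for n,im in(("before",a),("after",b)):
    h=cv2.cvtColor(np.ascontiguousarray(im),cv2.COLOR_RGB2HSV)
    m=cv2.inRange(h,(100,150,90),(120,255,255));m[:100]=0;m[250:]=0;m[:,:290]=0;m[:,345:]=0
    k,l,s,c=cv2.connectedComponentsWithStats(m);i=[j for j in range(1,k) if s[j,4]>60]
    for j in i:
        v,u=np.nonzero(l==j);P=np.array([F(ray("top",x,y,.05)) for x,y in zip(u,v)]);print(n,"blue",s[j,4],P.min(0),P.max(0))
    w=cv2.inRange(h,(0,0,200),(180,45,255));w[:120]=0;w[215:]=0;w[:,:290]=0;w[:,:]*=1
    k,l,s,c=cv2.connectedComponentsWithStats(w);print([(s[j,4],c[j].round(1),F(ray("top",*c[j],.079))) for j in range(1,k) if 40<s[j,4]<400])
    r=cv2.inRange(h,(0,150,80),(8,255,255))|cv2.inRange(h,(172,150,80),(180,255,255));r[:100]=0;r[250:]=0;r[:,:190]=0;r[:,345:]=0
    v,u=np.nonzero(r);print("red",len(u),F(ray("top",u.mean(),v.mean(),.075)))
d=np.abs(a.astype(int)-b).max(2)
for nm,(u,v) in dict(flask=(203,197),beaker=(224,240),spare=(358,193)).items():print(nm,(d[v-14:v+14,u-14:u+14]>40).sum())
E
```

```text
14.2 fix [-178.6  143.4] z 157.4 hd -171.0 [ 47.   6. -15.  68.   0.  38.] [ 0.4  0.6 -0.3]
before blue 1081 [-92.5 -27.7] [-19.8  30.4]
[(np.int32(52), array([327.1, 150.3]), array([ 29.1, -30.9])), (np.int32(118), array([291.7, 180.5]), array([-14.9,  35.8])), (np.int32(153), array([313.9, 193.5]), array([-41.6,   1.4])), (np.int32(170), array([413.7, 196.9]), array([ -68. , -164.9])), (np.int32(70), array([334.2, 203.7]), array([-63.1, -30.4])), (np.int32(238), array([496.7, 210.9]), array([-108.5, -299.1]))]
red 122 [-30.9 117.7]
after blue 875 [-31.3 -27.4] [39.3 30.7]
[(np.int32(51), array([327.1, 150.1]), array([ 29.5, -30.8])), (np.int32(137), array([309.2, 158.8]), array([18.2,  1.5])), (np.int32(159), array([413.6, 196.8]), array([ -67.9, -164.8])), (np.int32(51), array([334.9, 205. ]), array([-65.3, -31.3])), (np.int32(238), array([496.7, 210.9]), array([-108.5, -299.1])), (np.int32(57), array([293.5, 210.9]), array([-66.7,  39.6]))]
red 114 [28.9 63. ]
flask 0
beaker 0
spare 0
```

```bash
python3 -c "
from rig import order;print(order.hand_in())"
```

```text
the job is handed in; nothing more can be done
None
```

I handed the job in: the cam lever was pushed forward until it stalled against its stop, then the carriage was pushed until it stalled (about 60 mm of travel). The vial moved with it, and the other glassware did not move in the top camera; no verdict came back.

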